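Load the orbital shaker in balance

TASK

Load the four loose bottles on the orbital shaker so that it runs balanced: stand each white plastic bottle (red, blue and white cap) upright in the empty outer holder straight across the platform from the loaded bottle with the same cap colour, and the brown bottle, which has no twin, in the middle holder. Do not move the three bottles already on the shaker or the two low jars with coloured lids, and do not knock any bottle over.

Things in the scene. Friction and masses are not known exactly. Their poses are not given: they have to be found in the camera images.
- shaker: Shaker, fixed: white box, panel toward robot, round plate 298 mm wide, top 60 mm above bench; on it 7 dark cups 34 mm high (rim at z 94), mouth 86 mm, narrowing to 74 at the floor (z 63): one in the middle, six round it at 96 mm, at 0, 60..300 deg from x toward y. Those at 0, 120, 240 are loaded, the rest empty. Origin at the middle, on the bench; x to the back (panel at -x), y left, z up.
- red_loaded: Already loaded in a holder of the shaker when the job starts, not to be moved: a closed white plastic bottle, 60 mm in diameter, 130 mm high, with a red screw cap 32 mm in diameter and 20 mm high on top (easily gripped from above); origin at the centre of its underside, z up along the bottle.
- blue_loaded: Already loaded in a holder of the shaker when the job starts, not to be moved: a closed white plastic bottle, 66 mm in diameter, 130 mm high, with a blue screw cap 35 mm in diameter and 20 mm high on top (easily gripped from above); origin at the centre of its underside, z up along the bottle.
- white_loaded: Already loaded in a holder of the shaker when the job starts, not to be moved: a closed white plastic bottle, 64 mm in diameter, 140 mm high, with a white screw cap 34 mm in diameter and 22 mm high on top (easily gripped from above); origin at the centre of its underside, z up along the bottle.
- red_bottle: Loose, standing on the bench to the right of the shaker when the job starts: a closed white plastic bottle, 60 mm in diameter, 130 mm high, with a red screw cap 32 mm in diameter and 20 mm high on top (easily gripped from above); origin at the centre of its underside, z up along the bottle.
- blue_bottle: Loose, standing on the bench to the right of the shaker when the job starts: a closed white plastic bottle, 66 mm in diameter, 130 mm high, with a blue screw cap 35 mm in diameter and 20 mm high on top (easily gripped from above); origin at the centre of its underside, z up along the bottle.
- white_bottle: Loose, standing on the bench to the right of the shaker when the job starts: a closed white plastic bottle, 64 mm in diameter, 140 mm high, with a white screw cap 34 mm in diameter and 22 mm high on top (easily gripped from above); origin at the centre of its underside, z up along the bottle.
- brown_bottle: Loose, standing on the bench to the right of the shaker when the job starts: a closed dark brown bottle with a plain paper label, 62 mm in diameter, 132 mm high, with a black screw cap 35 mm in diameter and 24 mm high on top (easily gripped from above); origin at the centre of its underside, z up along the bottle.
- red_lid_jar: Bystander, to be left alone: low white jar with a red lid as wide as the jar, 68 mm in diameter, 65 mm high, standing among the loose bottles; origin at the centre of its underside.
- blue_lid_jar: Bystander, to be left alone: low white jar with a blue lid as wide as the jar, 72 mm in diameter, 85 mm high, standing beyond the loose bottles; origin at the centre of its underside.

How it is judged:
By the outcome, as a careful person would: the job done as asked, in the order asked, and still so for the second after the job is handed in, with the robot touching nothing.
It also fails if it takes over 96 s, if anything falls off the work surface, if the arm or the gripper's body presses on something with over 40 N, if the wrist force passes 120 N, or if a joint passes its speed limit or range.

ROBOT

A 6-joint arm with a two-finger parallel gripper is mounted at the origin on a cart in front of the work surface, level with it; the furniture and walls round the work are solid. World frame = base frame: x ahead of the robot, y to its left, z up, the work surface at z = 0. Lengths are in m, angles in rad, forces in N, time in s.
With the tool pointing down it reaches from about 0.35 to 0.975 m from the base axis. Payload 4.9 kg.
Tool frame: the origin (TCP) lies midway between the tips of the shut fingers; the grasp point (between the pads) lies 19 mm behind it; x points along the fingers, z is the direction in which the jaws open and shut, and the axes are right-handed (so a half turn about x gives the same grasp; the last joint's range is limited). The gripper opens to 85 mm and grips with 20 to 120 N. Pads are 22 mm wide; open, the fingers measure 114 mm over their backs; the gripper's body (76 mm by 85 mm) begins 54 mm behind the grasp point. The pads swing forward as they close: fully open they stand 13 mm farther back than shut.
Start: joints at [1.149, 0.053, 1.613, -0, 1.476, -0.119], TCP at [0.186, 0.597, 0.231] pointing down, gripper open.
Joint ranges: [-3.01, 3.01], [-1.01, 2.22], [0.06, 2.58], [-1.02, 4.17], [0.09, 2.62], [-3.14, 3.14]. Speed limits (rad/s): [2.57, 2.57, 3.14, 3.14, 3.14, 3.14].

INTERFACE

Orientations are given as a unit quaternion [w, x, y, z].
In Python, from plant import state, cams, workorder, nets gives the robot as it stands.
- The arm moves only by the tool play_rows, never from a script. Its argument "motion" is a list of rows, each a list of 3 entries, a list of its own where there are three numbers: the closure, from -1 (fully open) to 1 (shut), then the shift along the world's x, y, z in m, then the turn about the world's z in rad. A call has 1 to 5 rows; each row is the pose to reach, as a shift and turn from the pose commanded when the call began; what a row does not reach only later rows make up. A row lasts 1/10 s, in which the tool goes at most 50 mm and 8.59 degrees, less where a joint would pass 70% of its speed; a pose out of reach is approached as far as the arm can. A call with a gripper value outside its range is refused whole. The fingers move at their own pace and stop on an object; the grip force is fixed at half the most. Time passes only in rows, so rows that repeat a pose let the fingers close. It gives the time, the measured TCP pose, the force and the opening at its end, in the units of the state.
- state(): the state, without advancing time (a new reading comes with each control period).
- cams.grab_frame(name): name is "side" or "top" or "wrist"; returns (picture, depth): 384x512x3 uint8, red, green, blue; 384x512 float32, m along the optical axis (not along the pixel's ray), 0 where there is no reading.
- cams.camera_info(name): a dict with "K" (3x3 intrinsics, pixels), "rvec" (rotation vector, rad) and "tvec" (3), from world to camera coordinates, as OpenCV has them. Camera axes: x right, y down, z forward; pixel columns grow to the right and rows downward; lengths in m; the calibration is good to about 2 mm. A picture is of the moment at which its call begins: read the wrist's pose just before it. camera_info takes no time and is no camera call; for the wrist camera it gives the pose at the moment of the call.
- workorder.job_done(): hands the job in, once; it reports no verdict.
Trained networks look in the newest picture that a camera, given by its name, has taken for a name from the list of things; names that differ only in an ending like _2 or _b are one class to them, and where a whole thing is asked for, a point or a joint stands for the part that bears it (a point fixed in the world has none). Each returns a list of dicts, best first, with "score" (0 to 1); they miss things now and then, are a little off and sometimes report something else, mostly with a low value. They report only what shows in the picture. A call takes as long as a camera call.
- nets.recognise(camera, target): "at" ([x, y, z] in m, in world coordinates, good to about 4 mm: the middle of the surface that is visible of it).
- nets.landmark_of(camera, target): "at" ([x, y, z] in m, in world coordinates, good to about 4 mm: a listed point, or the origin of a listed thing).
The state is a dict: "time": time; "joint_pos": joint angles; "joint_vel": joint speeds; "joint_efforts": joint torques, N m; "tool_pos": TCP position; "tool_rot": TCP orientation; "contact_force": force on the tool from outside, world axes, zero at the start; "ft_torque": the same for the moment, N m; "gripper_width": opening from 0.0 (shut) to 1.0 (fully open).
Only numpy, scipy, OpenCV 4.12 (cv2) and the standard library are available. Lean on these libraries where they do the work, as an engineer would, in place of code of your own. Each camera call takes 0.05 s, during which the arm holds its last target.

## Working session

There is one attempt and no reset: what is moved stays moved. The work goes in short steps, Python scripts to look and compute and a tool call to move; the robot and the scene stay as the last step left them, time stands still between calls to the robot, and variables do not carry over. Pictures are saved under pics/ and viewed, and the job is handed in when it is done.

Besides the shell and the picture viewer there is one more tool, called as a command line: name --argument value ..., lists and objects as JSON in quotes. play_rows: Moves the arm, as the interface text tells. Its arguments: {"type":"object","properties":{"motion":{"type":"array","items":{"type":"array"}}},"required":["motion"]}

```bash
ls; mkdir -p pics
python3 - <<'E'
from plant import state,cams
import cv2
print(state())
for c in ("top","side"):
    p,d=cams.grab_frame(c); cv2.imwrite(f"pics/{c}0.png",p[:,:,::-1]); print(c,cams.camera_info(c))
E
```

```text
pics
{'time': 0.0, 'joint_pos': array([ 1.14897495e+00,  5.33485738e-02,  1.61433708e+00, -3.19433841e-05,
        1.47597504e+00, -1.18971022e-01]), 'joint_vel': array([-0.00195797, -0.00056169, -0.00134135, -0.00038356,  0.00067893,
        0.00137271]), 'joint_efforts': array([-1.49341635e-03, -3.93672073e+01, -3.70180321e+01, -7.07467279e-05,
        6.90075583e-03,  7.53090518e-06]), 'tool_pos': array([0.18613003, 0.5959752 , 0.23004241]), 'tool_rot': array([ 0.56907039, -0.41922553,  0.57033197,  0.41848571]), 'contact_force': array([-0.95568017, -0.38043751,  0.07188411]), 'ft_torque': array([ 0.04540832,  0.04171934, -0.01701379]), 'gripper_width': 1.0033624748424725}
top {'K': array([[426.98747197,   0.        , 258.32728811],
       [  0.        , 426.98747197, 187.71549772],
       [  0.        ,   0.        ,   1.        ]]), 'rvec': array([ 2.15147713, -2.14838341,  0.18169431]), 'tvec': array([-0.14739208,  0.52165228,  1.09895744])}
side {'K': array([[357.2514105 ,   0.        , 262.35482029],
       [  0.        , 357.2514105 , 181.62608903],
       [  0.        ,   0.        ,   1.        ]]), 'rvec': array([ 2.59571557, -0.53458773,  0.12781222]), 'tvec': array([-0.5301587 ,  0.11663931,  0.87629292])}
```

View pics/top0.png

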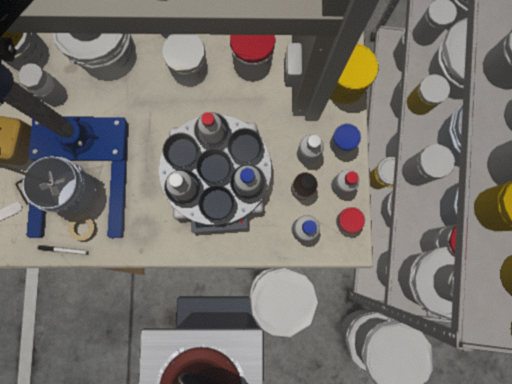

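View pics/side0.png

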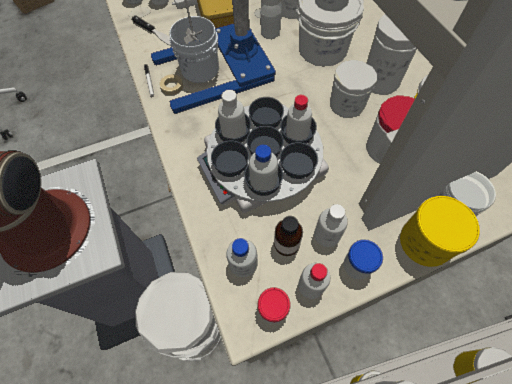

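Run:
```python
from plant import state,cams,nets
for c in ("top","side"):
  for t in "shaker red_loaded blue_loaded white_loaded red_bottle blue_bottle white_bottle brown_bottle red_lid_jar blue_lid_jar".split():
    print(c,t,[([round(float(v),3) for v in r['at']],round(float(r['score']),2)) for r in nets.landmark_of(c,t)])
print(state()['time'])
```

```text
top shaker [([0.57, -0.031, -0.0], 0.83), ([0.439, -0.389, 0.002], 0.57)]
top red_loaded [([0.665, -0.025, 0.062], 0.79)]
top blue_loaded [([0.529, -0.117, 0.064], 0.68)]
top white_loaded [([0.512, 0.047, 0.068], 0.61)]
top red_bottle [([0.534, -0.378, 0.0], 0.98)]
top blue_bottle [([0.517, 0.047, 0.067], 0.71)]
top white_bottle [([0.624, -0.284, 0.002], 0.75)]
top brown_bottle [([0.523, -0.269, -0.002], 0.93)]
top red_lid_jar [([0.436, -0.389, -0.0], 0.72)]
top blue_lid_jar [([0.651, -0.382, -0.001], 0.79), ([0.513, 0.045, 0.067], 0.67), ([0.523, -0.268, -0.001], 0.56)]
side shaker [([0.572, -0.031, 0.0], 0.89)]
side red_loaded [([0.661, -0.027, 0.062], 0.88)]
side blue_loaded [([0.53, -0.12, 0.064], 0.6)]
side white_loaded [([0.517, 0.047, 0.064], 0.89)]
side red_bottle [([0.53, -0.375, -0.005], 0.83), ([0.516, 0.05, 0.062], 0.3)]
side blue_bottle []
side white_bottle [([0.624, -0.286, 0.002], 0.91)]
side brown_bottle [([0.531, -0.27, -0.002], 0.76), ([0.568, -0.028, 0.001], 0.71)]
side red_lid_jar [([0.432, -0.387, -0.003], 0.92)]
side blue_lid_jar [([0.65, -0.383, -0.002], 0.78)]
1.1
```

```bash
cat > h.py <<'E'
import numpy as np,cv2
from plant import state,cams,nets
def cloud(c):
    p,d=cams.grab_frame(c); i=cams.camera_info(c); K=i['K'];R,_=cv2.Rodrigues(np.array(i['rvec']));t=np.array(i['tvec']).ravel()
    v,u=np.mgrid[0:384,0:512]
    X=np.stack([(u-K[0,2])/K[0,0]*d,(v-K[1,2])/K[1,1]*d,d],-1)
    W=(X-t)@R
    W[d<=0]=np.nan
    return p,d,W
E
python3 - <<'E'
from h import *
ap=dict(red_loaded=(.663,-.026),blue_loaded=(.53,-.118),white_loaded=(.515,.047),red_bottle=(.532,-.376),blue_bottle=(.425,-.265),white_bottle=(.624,-.285),brown=(.526,-.27),redjar=(.434,-.388),bluejar=(.65,-.382))
for c in ("top","side"):
    p,d,W=cloud(c); np.save(c+"W.npy",W)
    for n,(x,y) in ap.items():
        m=(np.hypot(W[...,0]-x,W[...,1]-y)<.05)&(W[...,2]>.03)&(W[...,2]<.3)
        z=W[m][:,2]; zt=np.percentile(z,98)
        q=W[m][z>zt-.006]
        # min enclosing circle
        (cx,cy),r=cv2.minEnclosingCircle(q[:,:2].astype(np.float32))
        print(c,n,'ztop %.3f'%np.median(q[:,2]),'mean',q[:,:2].mean(0).round(4),'circ %.4f %.4f r %.4f'%(cx,cy,r),len(q))
    # shaker plate and rims
    m=(np.hypot(W[...,0]-.571,W[...,1]+.031)<.16)
    r=m&(abs(W[...,2]-.06)<.004); q=W[r]
    e=cv2.minEnclosingCircle(q[:,:2].astype(np.float32)); print('plate',e)
    # tall things
    m=(W[...,2]>.16)
    for z0 in np.arange(.2,1.1,.1):
        k=m&(W[...,2]>z0)&(W[...,2]<z0+.1)&(W[...,0]>.15)&(W[...,0]<1.1)
        if k.sum()>30: print('z',z0.round(1),k.sum(),np.percentile(W[k][:,0],[2,98]).round(2),np.percentile(W[k][:,1],[2,98]).round(2))
E
```

```text
top red_loaded ztop 0.194 mean [ 0.665 -0.024] circ 0.6655 -0.0237 r 0.0159 135
top blue_loaded ztop 0.194 mean [ 0.5298 -0.1182] circ 0.5307 -0.1182 r 0.0172 159
top white_loaded ztop 0.203 mean [0.5156 0.0452] circ 0.5161 0.0453 r 0.0165 163
top red_bottle ztop 0.131 mean [ 0.536  -0.3772] circ 0.5362 -0.3771 r 0.0158 111
top blue_bottle ztop 0.131 mean [ 0.4133 -0.2693] circ 0.4134 -0.2695 r 0.0166 145
top white_bottle ztop 0.141 mean [ 0.6256 -0.2832] circ 0.6252 -0.2838 r 0.0160 125
top brown ztop 0.133 mean [ 0.5259 -0.2666] circ 0.5265 -0.2664 r 0.0177 145
top redjar ztop 0.065 mean [ 0.4359 -0.3887] circ 0.4362 -0.3886 r 0.0335 413
top bluejar ztop 0.085 mean [ 0.6537 -0.379 ] circ 0.6533 -0.3794 r 0.0357 418
plate ((0.569893479347229, -0.03149689361453056), 0.15046124160289764)
z 0.2 18566 [0.16 0.92] [-0.71  0.32]
z 0.3 3739 [0.41 0.79] [-0.67  0.35]
z 0.4 5410 [0.64 0.74] [-0.31  0.31]
z 0.5 8691 [0.69 0.76] [-0.31  0.24]
z 0.6 92 [0.69 0.7 ] [0.22 0.23]
side red_loaded ztop 0.195 mean [ 0.6631 -0.0256] circ 0.6639 -0.0232 r 0.0164 125
side blue_loaded ztop 0.195 mean [ 0.5286 -0.1201] circ 0.5286 -0.1189 r 0.0171 180
side white_loaded ztop 0.205 mean [0.5137 0.0436] circ 0.5143 0.0456 r 0.0171 144
side red_bottle ztop 0.131 mean [ 0.5348 -0.3781] circ 0.5353 -0.3775 r 0.0159 205
side blue_bottle ztop 0.132 mean [ 0.4125 -0.2705] circ 0.4127 -0.2701 r 0.0173 216
side white_bottle ztop 0.141 mean [ 0.6238 -0.2844] circ 0.6247 -0.2835 r 0.0168 190
side brown ztop 0.134 mean [ 0.5244 -0.268 ] circ 0.5251 -0.2679 r 0.0179 216
side redjar ztop 0.066 mean [ 0.4351 -0.3901] circ 0.4352 -0.3894 r 0.0337 866
side bluejar ztop 0.086 mean [ 0.6515 -0.38  ] circ 0.6522 -0.3790 r 0.0358 872
plate ((0.5686474442481995, -0.030893050134181976), 0.15010954439640045)
z 0.2 4824 [0.52 0.99] [-0.63  0.32]
z 0.3 3632 [0.72 0.9 ] [-0.32 -0.25]
z 0.4 6158 [0.72 0.82] [-0.32 -0.13]
z 0.5 5780 [0.72 0.77] [-0.32 -0.18]
```

```bash
python3 - <<'E'
import numpy as np
a=np.load('topW.npy').reshape(-1,3);b=np.load('sideW.npy').reshape(-1,3)
W=np.vstack([a,b]);W=W[np.isfinite(W).all(1)]
W=W[(W[:,2]>.15)&(W[:,0]>.2)&(W[:,0]<1.05)&(W[:,1]>-.6)&(W[:,1]<.5)]
for z0 in np.arange(.15,.65,.05):
    q=W[(W[:,2]>z0)&(W[:,2]<=z0+.05)]
    H,_,_=np.histogram2d(q[:,0],q[:,1],bins=[np.arange(.2,1.06,.05),np.arange(-.6,.51,.05)])
    print('z',z0.round(2))
    for i in range(H.shape[0]-1,-1,-1):
        if H[i].sum()>3: print('%.2f'%(.2+.05*i),''.join('%5d'%v for v in H[i][::-1]))
E
cat > /dev/null
```

```text
z 0.15
1.00     0    0    0    0    0    0    0    0    0   80    2    4    0    0    0    0   69    0    0    0    0    0
0.95     0    0    0    0   51  149    5   93  313  230    0   28    0    0    0    0  135    0    0    0    0    0
0.90     0    0    0    0    3  252  120    0   11    0    0   93   63    0    0    0  138    0    0    0    0    0
0.85    83    0   72  301  441  629  161    0    0    0    0  291  564  182   23    0  137    0    0    0    0    0
0.80     0    2    1  245  502  333    0    0    0    0    0   13  196   38    8    0  154    0    0    0    0    0
0.75     0    8    0    0    0    0    0    0    0    0    0    0    0    0  150    0  152    0    0    0    0    0
0.70     0    0    0    0    0    0    0    0    0    0    0    0    0    0   80  407  239    0    0    0    0    0
0.65     0    0    0  238    0    0    0    0    0   12  627   14    0    0    0    0    0    0    0    0    0    0
0.60     0    0    8  207    0    0    0    0    0    0  192    0    0    0    0    0    0    0    0    0    0    0
0.55     0    0    2    1    0    0    0    0    
[... 6964 characters left out ...]
 0    0    0    0    0  113  172  179  196  203  207  218  233  338  504    0  154    0    0    0    0    0
0.70     0    0    0    0   29  447  500  498  486  483  490  474  486  906 1375 1887 1190    0    0    0    0    0
z 0.55
0.70     0    0    0    0    0  211    0    0    0    0    0    0    0    0   76 1330  747    0    0    0    0    0
0.65     0    0    0    0    0  339    0    0    0    0    0    0    0    0    0    0    0    0    0    0    0    0
z 0.6
0.70     0    0    0    0    0   20    0    0    0    0    0    0    0    0    0    0    0    0    0    0    0    0
0.65     0    0    0    0    0   72    0    0    0    0    0    0    0    0    0    0    0    0    0    0    0    0
```

Run:
```python
from h import *
p,d=cams.grab_frame("wrist"); cv2.imwrite("pics/w0.png",p[:,:,::-1]); print(cams.camera_info("wrist"),state()['tool_pos'])
```

```text
{'K': array([[316.30004352,   0.        , 254.6736677 ],
       [  0.        , 316.30004352, 191.70640426],
       [  0.        ,   0.        ,   1.        ]]), 'rvec': array([-2.30515037, -1.69372285, -0.28387706]), 'tvec': array([-0.62434828, -0.04160399,  0.38053686])} [0.18635754 0.59654048 0.23129818]
```

View pics/w0.png

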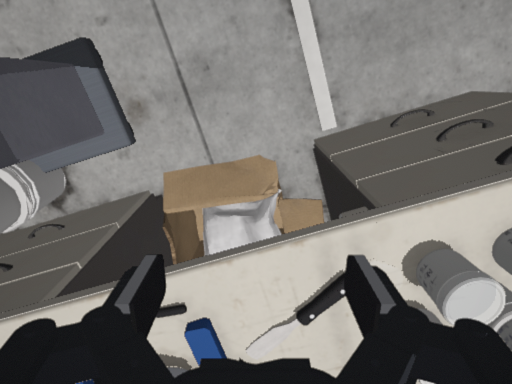

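Run:
```python
from h import *
from scipy.spatial.transform import Rotation as Ro
i=cams.camera_info("wrist");R,_=cv2.Rodrigues(i['rvec']);s=state()
C=-R.T@np.array(i['tvec']).ravel();q=s['tool_rot'];T=Ro.from_quat([*q[1:],q[0]]).as_matrix()
print(C,s['tool_pos'],'in tool',T.T@(C-s['tool_pos']),T.round(3))
a=np.array([[.6648,-.0236],[.5296,-.1186],[.5151,.0453]]); c=a.mean(0);print(c)
for p in a: print(np.degrees(np.arctan2(*(p-c)[::-1])),np.hypot(*(p-c)))
yaw=np.mean([np.degrees(np.arctan2(*(p-c)[::-1]))-o for p,o in zip(a,(0,-120,120))]);print(yaw)
for n,o in (('red',180),('blue',60),('white',-60)):
    t=np.radians(yaw+o);print(n,c+.096*np.array([np.cos(t),np.sin(t)]))
```

```text
[0.10571735 0.62109875 0.3733767 ] [0.18635754 0.59654048 0.23129818] in tool [-0.14207812  0.08429529 -0.00060422] [[-0.    -0.955  0.298]
 [-0.     0.298  0.955]
 [-1.     0.    -0.   ]]
[ 0.56983333 -0.0323    ]
5.23431836803964 0.09536434227622909
-114.9950822104108 0.09521770376936797
125.19632935329022 0.0949605064107062
5.145188503639688
red [ 0.47422015 -0.04090926]
blue [0.61018408 0.05480808]
white [ 0.62509577 -0.11079881]
```

Run:
```python
import numpy as np
from scipy.optimize import least_squares
for c in('top','side'):
    W=np.load(c+'W.npy').reshape(-1,3);W=W[np.isfinite(W).all(1)]
    for n,p in dict(mid=(.5697,-.0317),red=(.474,-.040),blue=(.610,.055),white=(.625,-.111)).items():
        p=np.array(p)
        r=np.hypot(*(W[:,:2]-p).T)
        q=W[(r>.034)&(r<.053)&(W[:,2]>.088)&(W[:,2]<.1)]
        f=least_squares(lambda a:np.hypot(q[:,0]-a[0],q[:,1]-a[1])-a[2],[*p,.044],loss='soft_l1',f_scale=.002).x
        fl=W[(r<.045)&(W[:,2]<.0655)&(W[:,2]>.058)]
        print(c,n,f.round(4),len(q),'floor',fl[:,:2].mean(0).round(4),len(fl),fl[:,2].mean())
```

```text
top mid [ 0.5703 -0.0319  0.045 ] 238 floor [ 0.5675 -0.0317] 567 0.06295251694671869
top red [ 0.4758 -0.0395  0.0441] 198 floor [ 0.4745 -0.0413] 540 0.06309274142098989
top blue [0.6114 0.054  0.0447] 222 floor [0.6094 0.0537] 540 0.06305849417517263
top white [ 0.625  -0.1103  0.0446] 202 floor [ 0.6232 -0.1104] 546 0.06307953837347735
side mid [ 0.5696 -0.0327  0.0451] 245 floor [ 0.5753 -0.023 ] 235 0.06399683933442886
side red [ 0.4746 -0.0404  0.0445] 266 floor [ 0.4712 -0.042 ] 392 0.06361187619920632
side blue [0.6102 0.054  0.0444] 250 floor [0.6129 0.0606] 256 0.06402575655768362
side white [ 0.6241 -0.1108  0.0443] 279 floor [ 0.625  -0.1134] 432 0.0636721449551974
```

play_rows --motion '[[-1,[0.018,-0.042,0.005],0],[-1,[0.036,-0.084,0.01],0],[-1,[0.054,-0.126,0.015],0],[-1,[0.072,-0.168,0.02],0],[-1,[0.09,-0.21,0.025],0]]'

```text
time: 1.75
tool_pos: [0.2767, 0.385, 0.2566]
tool_rot: [0.57, -0.419, 0.569, 0.419]
contact_force: [0.9, -0.9, -0.5]
gripper_width: 0.995
```

play_rows --motion '[[-1,[0.018,-0.042,0.0],0],[-1,[0.036,-0.084,0.0],0],[-1,[0.054,-0.126,0.0],0],[-1,[0.072,-0.168,0.0],0],[-1,[0.09,-0.21,0.0],0]]'

```text
time: 2.25
tool_pos: [0.3667, 0.1749, 0.2567]
tool_rot: [0.57, -0.419, 0.569, 0.419]
contact_force: [0.9, -0.9, 0.3]
gripper_width: 1.001
```

play_rows --motion '[[-1,[0.005,-0.045,0.0],0],[-1,[0.01,-0.09,0.0],0],[-1,[0.014,-0.135,0.0],0],[-1,[0.019,-0.18,0.0],0],[-1,[0.023,-0.225,0.0],0]]'

```text
time: 2.75
tool_pos: [0.3892, -0.0503, 0.2567]
tool_rot: [0.57, -0.419, 0.569, 0.418]
contact_force: [1.3, -0.1, 1.5]
gripper_width: 1.0
```

play_rows --motion '[[-1,[0.005,-0.045,0.0],0],[-1,[0.01,-0.09,0.0],0],[-1,[0.014,-0.135,0.0],0],[-1,[0.019,-0.18,0.0],0],[-1,[0.023,-0.22,0.0],0]]'

```text
time: 3.25
tool_pos: [0.4121, -0.2708, 0.2564]
tool_rot: [0.57, -0.419, 0.57, 0.418]
contact_force: [-0.2, 0.4, 0.6]
gripper_width: 1.0
```

Run:
```python
from h import *
print(state()['tool_pos'],state()['time'],cams.camera_info('wrist')['tvec'])
p,d,W=cloud("wrist"); cv2.imwrite("pics/w1.png",p[:,:,::-1])
for n,(x,y,h) in dict(blue=(.413,-.270,.13),brown=(.5258,-.267,.132)).items():
    m=(np.hypot(W[...,0]-x,W[...,1]-y)<.03)&(abs(W[...,2]-h)<.008)
    q=W[m]; 
    if len(q)>20: print(n,cv2.minEnclosingCircle(q[:,:2].astype(np.float32)),len(q),np.median(q[:,2]))
```

```text
[ 0.41212767 -0.27076446  0.25643237] 3.25 [ 0.13537743 -0.49872021  0.2492899 ]
blue ((0.41088780760765076, -0.2765367329120636), 0.01708666980266571) 1098 0.1287969180705188
brown ((0.523175835609436, -0.27405139803886414), 0.01801183633506298) 919 0.13063671894693277
```

View pics/w1.png

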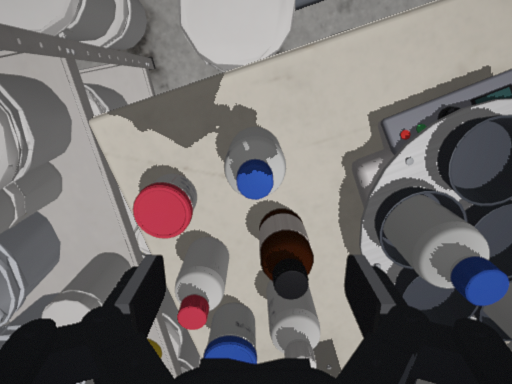

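play_rows --motion '[[-1,[0.001,-0.001,-0.035],0],[-1,[0.001,-0.001,-0.075],0],[-1,[0.001,-0.001,-0.115],0],[-1,[0.001,-0.001,-0.145],0],[-1,[0.001,-0.001,-0.156],0]]'

```text
time: 3.8
tool_pos: [0.4114, -0.2677, 0.0965]
tool_rot: [0.569, -0.417, 0.57, 0.421]
contact_force: [0.4, 0.8, 0.2]
gripper_width: 0.998
```

play_rows --motion '[[1,[0,0,0],0],[1,[0,0,0],0],[1,[0,0,0],0],[1,[0,0,0],0],[1,[0,0,0],0]]'

```text
time: 4.3
tool_pos: [0.4147, -0.2707, 0.1029]
tool_rot: [0.57, -0.421, 0.569, 0.417]
contact_force: [-0.5, 0.7, 6.7]
gripper_width: 0.389
```

play_rows --motion '[[1,[0,0,0],0],[1,[0,0,0],0]]'

```text
time: 4.5
tool_pos: [0.4148, -0.2708, 0.1029]
tool_rot: [0.57, -0.421, 0.569, 0.417]
contact_force: [0.3, 0.1, 6.2]
gripper_width: 0.39
```

Run:
```python
from h import *
print(state()['tool_pos'],state()['contact_force'],state()['gripper_width'])
p,d,W=cloud("top"); cv2.imwrite("pics/t1.png",cv2.resize(p[130:260,190:390,::-1],None,fx=4,fy=4))
p,d,W=cloud("side"); cv2.imwrite("pics/s1.png",cv2.resize(p[180:330,180:400,::-1],None,fx=3,fy=3))
```

```text
[ 0.41476904 -0.2707539   0.10294263] [0.25503736 0.1171125  6.15767857] 0.38975225355602533
```

View pics/s1.png

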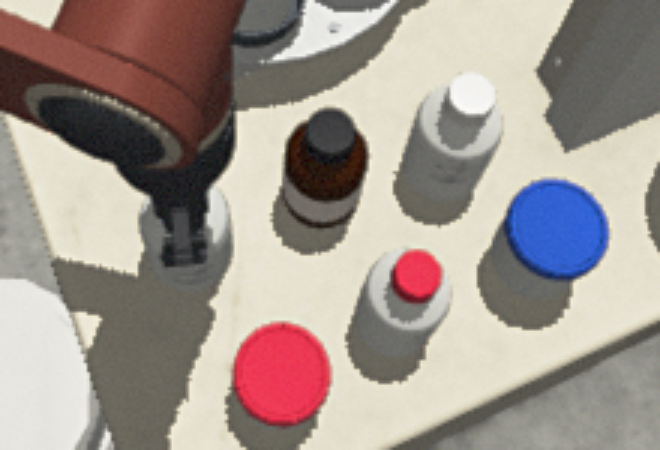

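play_rows --motion '[[1,[0,0,0.01],0],[1,[0,0,0.035],0],[1,[0,0,0.07],0],[1,[0,0,0.105],0],[1,[0,0,0.125],0]]'

```text
time: 5.1
tool_pos: [0.4139, -0.2698, 0.2287]
tool_rot: [0.57, -0.42, 0.569, 0.418]
contact_force: [-0.1, 0.1, -2.3]
gripper_width: 0.387
```

Run:
```python
from h import *
print(state())
p,d,W=cloud("side"); cv2.imwrite("pics/s2.png",cv2.resize(p[180:330,180:400,::-1],None,fx=3,fy=3))
```

```text
{'time': 5.1, 'joint_pos': array([-7.28542977e-01, -2.69754110e-01,  1.91496627e+00,  1.13142276e-04,
        1.49278310e+00, -1.99661486e+00]), 'joint_vel': array([-0.00119506, -0.11921617, -0.19977142, -0.00040442,  0.34559049,
       -0.00095628]), 'joint_efforts': array([ 9.98719060e-02, -2.56882828e+01, -3.70891714e+01, -2.25662421e-03,
       -5.94845717e-02,  1.97011805e-04]), 'tool_pos': array([ 0.41389113, -0.26982713,  0.22870219]), 'tool_rot': array([ 0.56997858, -0.42012386,  0.5693747 ,  0.41765155]), 'contact_force': array([-0.06984792,  0.12045263, -2.34216418]), 'ft_torque': array([-0.06325555,  0.02555008,  0.00753918]), 'gripper_width': 0.38690014319188076}
```

View pics/s2.png

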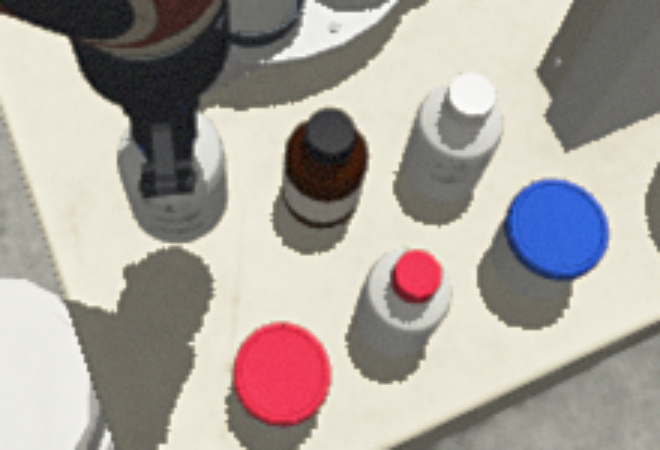

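play_rows --motion '[[1,[-0.002,0.03,0],0],[1,[-0.005,0.075,0],0],[1,[-0.009,0.12,0],0],[1,[-0.012,0.165,0],0],[1,[-0.013,0.202,0],0]]'

```text
time: 5.65
tool_pos: [0.3991, -0.0652, 0.224]
tool_rot: [0.569, -0.418, 0.57, 0.42]
contact_force: [-0.1, 0.1, -2.8]
gripper_width: 0.388
```

play_rows --motion '[[1,[0.0,0.024,0],0],[1,[0.03,0.026,0],0],[1,[0.07,0.03,0],0],[1,[0.11,0.033,0],0],[1,[0.14,0.036,0],0]]'

```text
time: 6.15
tool_pos: [0.5414, -0.0308, 0.2238]
tool_rot: [0.569, -0.419, 0.57, 0.42]
contact_force: [-0.3, -0.5, -1.0]
gripper_width: 0.39
```

play_rows --motion '[[1,[0.03,0.002,0],0],[1,[0.037,0.02,0],0],[1,[0.051,0.05,0],0],[1,[0.066,0.08,0],0],[1,[0.071,0.088,0],0]]'

```text
time: 6.65
tool_pos: [0.6113, 0.0591, 0.2237]
tool_rot: [0.569, -0.419, 0.57, 0.42]
contact_force: [0.3, 0.2, -1.4]
gripper_width: 0.384
```

Run:
```python
from h import *
print(state()['tool_pos'],state()['contact_force'])
for c in("top","side"):
    p,d,W=cloud(c); cv2.imwrite(f"pics/{c}3.png",cv2.resize(p[80:280,120:380,::-1] if c=="top" else p[60:240,160:400,::-1],None,fx=3,fy=3))
```

```text
[0.61129945 0.05913736 0.22365682] [ 0.28465904  0.17567395 -1.39649571]
```

View pics/side3.png

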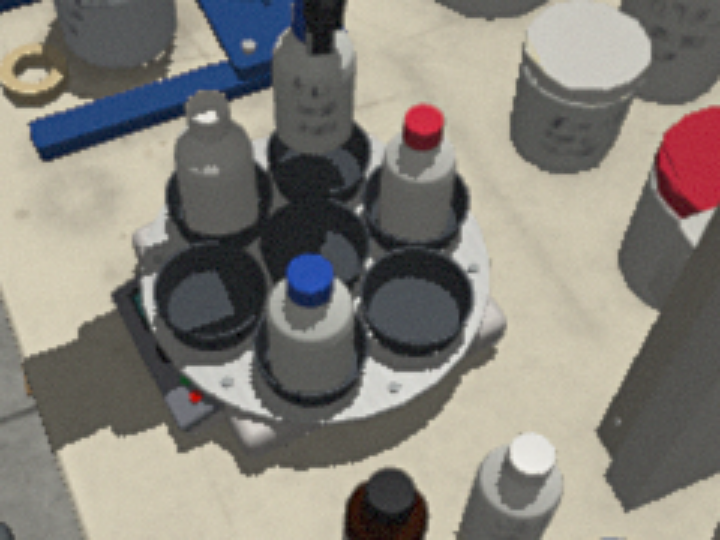

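View pics/top3.png

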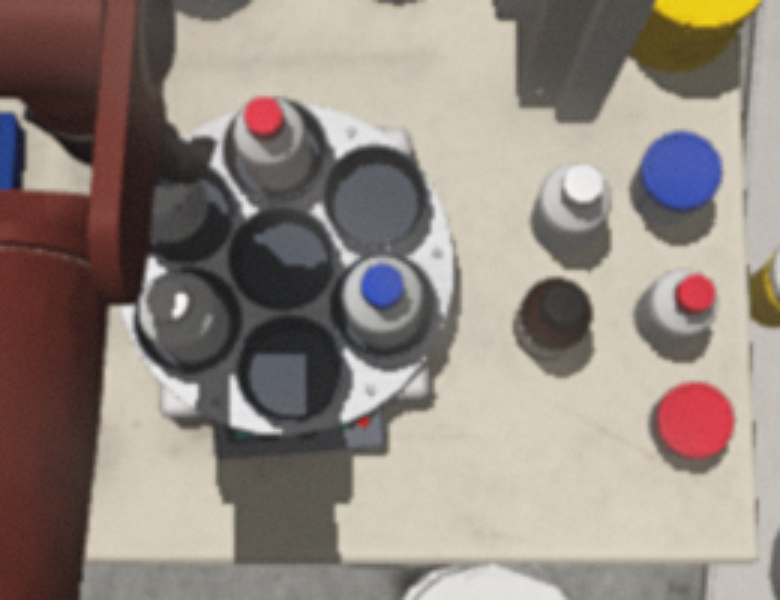

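play_rows --motion '[[1,[0,0,0],0],[1,[0,0,0],0]]'

```text
time: 6.95
tool_pos: [0.6108, 0.0556, 0.2249]
tool_rot: [0.57, -0.418, 0.57, 0.419]
contact_force: [-0.3, -0.5, -2.8]
gripper_width: 0.388
```

```bash
cat >> h.py <<'E'
from scipy.optimize import least_squares
def body(x,y,r,z0,z1,cs=("side",),g=.02):
    for c in cs:
        p,d,W=cloud(c);W=W.reshape(-1,3);W=W[np.isfinite(W).all(1)]
        for a,b in ((z0,(z0+z1)/2),((z0+z1)/2,z1)):
            q=W[(np.hypot(W[:,0]-x,W[:,1]-y)<r+g)&(W[:,2]>a)&(W[:,2]<b)]
            f=least_squares(lambda s:np.hypot(q[:,0]-s[0],q[:,1]-s[1])-r,[x,y],loss='soft_l1',f_scale=.002)
            print(c,a,b,f.x.round(4),len(q),'res',np.median(abs(f.fun)).round(4))
E
python3 - <<'E'
from h import *
print(state()['tool_pos'],state()['contact_force'])
body(.611,.055,.033,.13,.21)
E
```

```text
[0.61077269 0.05556729 0.22492293] [-0.33637978 -0.47899734 -2.80524324]
side 0.13 0.16999999999999998 [0.6085 0.0574] 282 res 0.0005
side 0.16999999999999998 0.21 [0.6085 0.0579] 357 res 0.0007
```

play_rows --motion '[[1,[0.001,-0.002,-0.01],0],[1,[0.001,-0.002,-0.028],0],[1,[0.001,-0.002,-0.045],0],[1,[0.001,-0.002,-0.054],0],[1,[0.001,-0.002,-0.058],0]]'

```text
time: 7.5
tool_pos: [0.6115, 0.0542, 0.1662]
tool_rot: [0.569, -0.418, 0.571, 0.419]
contact_force: [-2.9, -1.1, 5.8]
gripper_width: 0.388
```

play_rows --motion '[[1,[0,0,-0.001],0],[1,[0,0,-0.002],0]]'

```text
time: 7.7
tool_pos: [0.6129, 0.0546, 0.166]
tool_rot: [0.57, -0.419, 0.569, 0.419]
contact_force: [0.2, -0.6, 1.3]
gripper_width: 0.387
```

play_rows --motion '[[-1,[0,0,0],0],[-1,[0,0,0],0],[-1,[0,0,0],0],[-1,[0,0,0.0],0],[-1,[0,0,0.01],0]]'

```text
time: 8.2
tool_pos: [0.6114, 0.0546, 0.174]
tool_rot: [0.569, -0.418, 0.571, 0.42]
contact_force: [-0.3, -0.9, -0.5]
gripper_width: 0.998
```

play_rows --motion '[[-1,[0,0,0.02],0],[-1,[0,0,0.045],0],[-1,[0,0,0.065],0],[-1,[0,0,0.075],0],[-1,[0,0,0.075],0]]'

```text
time: 8.7
tool_pos: [0.6134, 0.0545, 0.253]
tool_rot: [0.571, -0.42, 0.568, 0.418]
contact_force: [1.3, 0.3, -0.1]
gripper_width: 1.001
```

Run:
```python
from h import *
print(state()['tool_pos'],state()['contact_force'])
body(.611,.055,.033,.1,.165)
p,d,W=cloud("side"); cv2.imwrite("pics/s4.png",cv2.resize(p[60:240,160:400,::-1],None,fx=3,fy=3))
```

```text
[0.61343006 0.05452346 0.25301104] [ 1.31090761  0.25965462 -0.13228173]
side 0.1 0.1325 [0.6106 0.0558] 213 res 0.0005
side 0.1325 0.165 [0.6121 0.0595] 391 res 0.0034
```

View pics/s4.png

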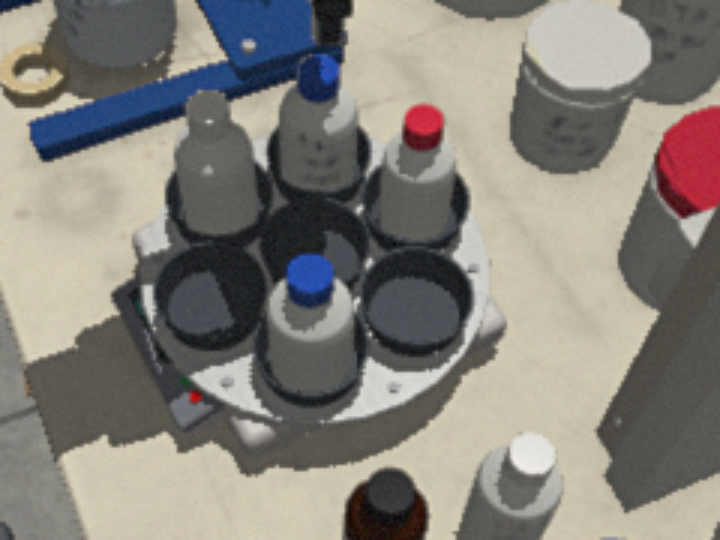

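play_rows --motion '[[-1,[-0.01,-0.035,0.0],0],[-1,[-0.022,-0.08,0.0],0],[-1,[-0.034,-0.125,0.0],0],[-1,[-0.046,-0.17,0.0],0],[-1,[-0.058,-0.215,0.0],0]]'

```text
time: 9.3
tool_pos: [0.5529, -0.1616, 0.2483]
tool_rot: [0.569, -0.418, 0.57, 0.42]
contact_force: [0.1, -0.2, -1.0]
gripper_width: 0.999
```

play_rows --motion '[[-1,[-0.012,-0.045,0.0],0],[-1,[-0.022,-0.08,0.0],0],[-1,[-0.029,-0.107,0.0],0],[-1,[-0.029,-0.107,-0.01],0],[-1,[-0.029,-0.107,-0.04],0]]'

```text
time: 9.8
tool_pos: [0.5263, -0.2686, 0.2116]
tool_rot: [0.571, -0.42, 0.569, 0.417]
contact_force: [0.4, -0.3, 0.5]
gripper_width: 1.0
```

play_rows --motion '[[-1,[0.0,0.001,-0.035],0],[-1,[0,0.001,-0.07],0],[-1,[0,0.001,-0.095],0],[-1,[0,0.001,-0.107],0],[-1,[0,0.001,-0.107],0]]'

```text
time: 10.3
tool_pos: [0.5237, -0.2645, 0.0999]
tool_rot: [0.569, -0.417, 0.57, 0.421]
contact_force: [-0.0, -0.3, 0.8]
gripper_width: 1.001
```

play_rows --motion '[[1,[0,0,0],0],[1,[0,0,0],0],[1,[0,0,0],0],[1,[0,0,0],0],[1,[0,0,0],0]]'

```text
time: 10.8
tool_pos: [0.5263, -0.2673, 0.1052]
tool_rot: [0.57, -0.42, 0.569, 0.418]
contact_force: [-0.6, -0.6, 4.1]
gripper_width: 0.394
```

play_rows --motion '[[1,[0,0,0],0],[1,[0,0,0],0]]'

```text
time: 11.0
tool_pos: [0.5263, -0.2673, 0.1052]
tool_rot: [0.57, -0.42, 0.569, 0.418]
contact_force: [-0.3, -0.3, 6.3]
gripper_width: 0.385
```

play_rows --motion '[[1,[0,0,0.01],0],[1,[0,0,0.035],0],[1,[0,0,0.07],0],[1,[0,0,0.105],0],[1,[0,0,0.122],0]]'

```text
time: 11.5
tool_pos: [0.5262, -0.2668, 0.2286]
tool_rot: [0.57, -0.42, 0.569, 0.418]
contact_force: [0.5, 0.5, -1.8]
gripper_width: 0.391
```

play_rows --motion '[[1,[0.018,0.017,0],0],[1,[0.05,0.046,0],0],[1,[0.082,0.075,0],0],[1,[0.114,0.105,0],0],[1,[0.127,0.117,0],0]]'

```text
time: 12.0
tool_pos: [0.6536, -0.1462, 0.2234]
tool_rot: [0.569, -0.419, 0.569, 0.421]
contact_force: [0.1, 0.2, -2.6]
gripper_width: 0.392
```

play_rows --motion '[[1,[-0.01,0.014,0],0],[1,[-0.03,0.042,0],0],[1,[-0.055,0.076,0],0],[1,[-0.075,0.105,0],0],[1,[-0.084,0.118,0],0]]'

```text
time: 12.5
tool_pos: [0.566, -0.0295, 0.2239]
tool_rot: [0.569, -0.418, 0.57, 0.42]
contact_force: [-0.3, -1.1, -1.9]
gripper_width: 0.385
```

play_rows --motion '[[1,[0,0,0],0],[1,[0,0,0],0]]'

```text
time: 12.7
tool_pos: [0.5684, -0.032, 0.225]
tool_rot: [0.57, -0.419, 0.57, 0.419]
contact_force: [0.6, 0.6, -3.2]
gripper_width: 0.396
```

Run:
```python
from h import *
print(state()['tool_pos'],state()['contact_force'])
body(.57,-.032,.031,.14,.21)
p,d,W=cloud("side"); cv2.imwrite("pics/s5.png",cv2.resize(p[60:240,160:400,::-1],None,fx=3,fy=3))
```

```text
[ 0.56836345 -0.03197065  0.22498482] [ 0.57075184  0.56570407 -3.17439197]
side 0.14 0.175 [ 0.5672 -0.0312] 234 res 0.0004
side 0.175 0.21 [ 0.5675 -0.0305] 304 res 0.0006
```

View pics/s5.png

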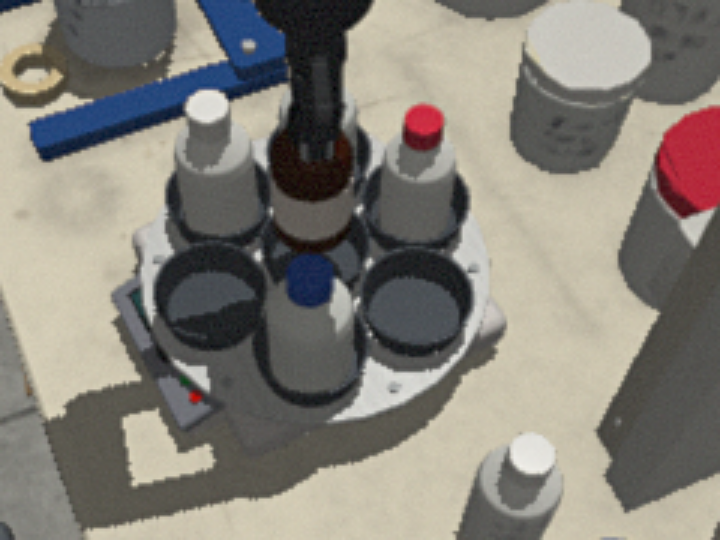

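play_rows --motion '[[1,[0.001,-0.001,-0.01],0],[1,[0.001,-0.001,-0.028],0],[1,[0.001,-0.001,-0.045],0],[1,[0.001,-0.001,-0.053],0],[1,[0.001,-0.001,-0.057],0]]'

```text
time: 13.3
tool_pos: [0.5693, -0.033, 0.1683]
tool_rot: [0.569, -0.419, 0.57, 0.419]
contact_force: [-4.5, -0.5, 13.1]
gripper_width: 0.39
```

play_rows --motion '[[1,[0,0,-0.001],0],[1,[0,0,-0.002],0]]'

```text
time: 13.5
tool_pos: [0.5698, -0.0331, 0.1684]
tool_rot: [0.57, -0.419, 0.57, 0.418]
contact_force: [-4.8, 0.2, 10.2]
gripper_width: 0.391
```

play_rows --motion '[[-1,[0,0,0],0],[-1,[0,0,0],0],[-1,[0,0,0],0],[-1,[0,0,0.0],0],[-1,[0,0,0.01],0]]'

```text
time: 14.0
tool_pos: [0.5683, -0.0323, 0.1748]
tool_rot: [0.569, -0.418, 0.571, 0.42]
contact_force: [0.6, 0.1, 0.0]
gripper_width: 1.002
```

play_rows --motion '[[-1,[0,0,0.02],0],[-1,[0,0,0.045],0],[-1,[0,0,0.065],0],[-1,[0,0,0.075],0],[-1,[0,0,0.075],0]]'

```text
time: 14.5
tool_pos: [0.5704, -0.0326, 0.2538]
tool_rot: [0.571, -0.42, 0.569, 0.418]
contact_force: [0.5, 0.2, -1.1]
gripper_width: 0.998
```

Run:
```python
from h import *
print(state()['tool_pos'],state()['contact_force'])
body(.57,-.032,.031,.1,.165)
p,d,W=cloud("side"); cv2.imwrite("pics/s6.png",cv2.resize(p[60:240,160:400,::-1],None,fx=3,fy=3))
```

```text
[ 0.57037697 -0.03260763  0.25379283] [ 0.47481558  0.24930419 -1.13949227]
side 0.1 0.1325 [ 0.5693 -0.0331] 131 res 0.0004
side 0.1325 0.165 [ 0.5704 -0.0306] 355 res 0.002
```

View pics/s6.png

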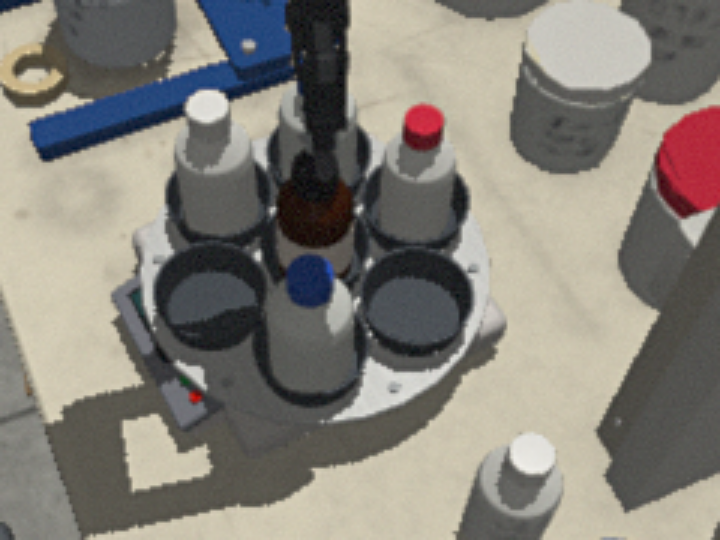

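play_rows --motion '[[-1,[0.008,-0.035,0.0],0],[-1,[0.017,-0.08,0.0],0],[-1,[0.027,-0.125,0.0],0],[-1,[0.037,-0.17,0.0],0],[-1,[0.045,-0.205,0.0],0]]'

```text
time: 15.1
tool_pos: [0.6137, -0.2396, 0.2489]
tool_rot: [0.569, -0.418, 0.571, 0.42]
contact_force: [0.5, 0.4, -0.2]
gripper_width: 0.998
```

play_rows --motion '[[-1,[0.007,-0.033,0.0],0],[-1,[0.0095,-0.046,0.0],0],[-1,[0.0095,-0.046,0.0],0],[-1,[0.0095,-0.046,-0.01],0],[-1,[0.0095,-0.046,-0.03],0]]'

```text
time: 15.6
tool_pos: [0.6247, -0.2822, 0.2226]
tool_rot: [0.57, -0.42, 0.569, 0.418]
contact_force: [1.0, 0.1, 0.1]
gripper_width: 1.004
```

Run:
```python
from h import *
print(state()['tool_pos'],state()['contact_force'])
p,d,W=cloud("side"); cv2.imwrite("pics/s7.png",cv2.resize(p[150:330,220:460,::-1],None,fx=3,fy=3))
```

```text
[ 0.62471026 -0.28220232  0.2225597 ] [1.03001887 0.11557412 0.11762449]
```

View pics/s7.png

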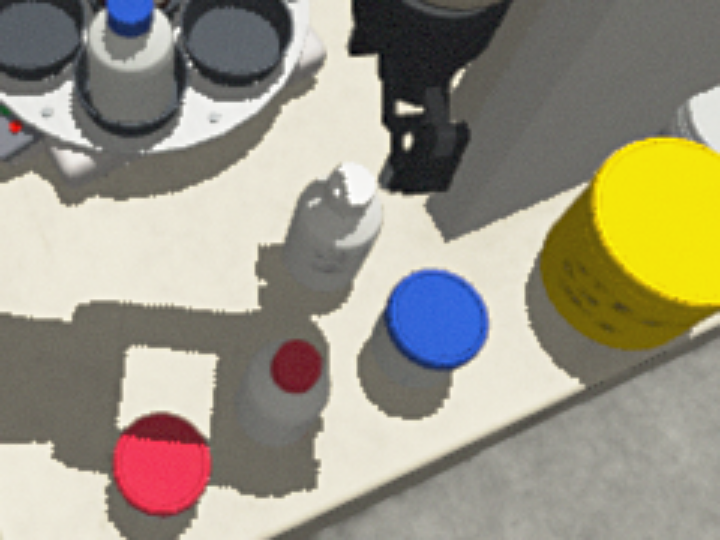

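play_rows --motion '[[-1,[0.0,-0.001,-0.03],0],[-1,[0,-0.001,-0.06],0],[-1,[0,-0.001,-0.09],0],[-1,[0,-0.001,-0.105],0],[-1,[0,-0.001,-0.108],0]]'

```text
time: 16.15
tool_pos: [0.6223, -0.2823, 0.1102]
tool_rot: [0.569, -0.417, 0.57, 0.421]
contact_force: [-0.6, -1.0, -0.6]
gripper_width: 0.997
```

play_rows --motion '[[1,[0,0,0],0],[1,[0,0,0],0],[1,[0,0,0],0],[1,[0,0,0],0],[1,[0,0,0],0]]'

```text
time: 16.65
tool_pos: [0.6251, -0.2852, 0.1156]
tool_rot: [0.57, -0.42, 0.569, 0.418]
contact_force: [0.1, -0.3, 3.9]
gripper_width: 0.377
```

play_rows --motion '[[1,[0,0,0],0],[1,[0,0,0],0]]'

```text
time: 16.85
tool_pos: [0.6251, -0.2853, 0.1156]
tool_rot: [0.57, -0.42, 0.569, 0.418]
contact_force: [-0.2, 0.4, 6.1]
gripper_width: 0.378
```

play_rows --motion '[[1,[0,0,0.01],0],[1,[0,0,0.035],0],[1,[0,0,0.07],0],[1,[0,0,0.105],0],[1,[0,0,0.122],0]]'

```text
time: 17.35
tool_pos: [0.6246, -0.2848, 0.2389]
tool_rot: [0.57, -0.42, 0.569, 0.418]
contact_force: [0.9, 0.0, -0.9]
gripper_width: 0.378
```

play_rows --motion '[[1,[0,0.025,0],0],[1,[0,0.065,0],0],[1,[0,0.11,0],0],[1,[0,0.15,0],0],[1,[0,0.173,0],0]]'

```text
time: 17.85
tool_pos: [0.6228, -0.1083, 0.2336]
tool_rot: [0.569, -0.418, 0.57, 0.421]
contact_force: [-0.1, -0.9, -2.4]
gripper_width: 0.376
```

play_rows --motion '[[1,[0,0,0],0],[1,[0,0,0],0]]'

```text
time: 18.05
tool_pos: [0.6232, -0.111, 0.2341]
tool_rot: [0.569, -0.419, 0.57, 0.42]
contact_force: [0.2, 0.3, -2.8]
gripper_width: 0.373
```

Run:
```python
from h import *
print(state()['tool_pos'],state()['contact_force'])
body(.6245,-.1105,.032,.135,.215)
p,d,W=cloud("side"); cv2.imwrite("pics/s8.png",cv2.resize(p[60:240,160:400,::-1],None,fx=3,fy=3))
```

```text
[ 0.62324752 -0.11100413  0.23406255] [ 0.18975534  0.34701723 -2.77418755]
side 0.135 0.175 [ 0.6224 -0.11  ] 275 res 0.0004
side 0.175 0.215 [ 0.6231 -0.1093] 376 res 0.0007
```

View pics/s8.png

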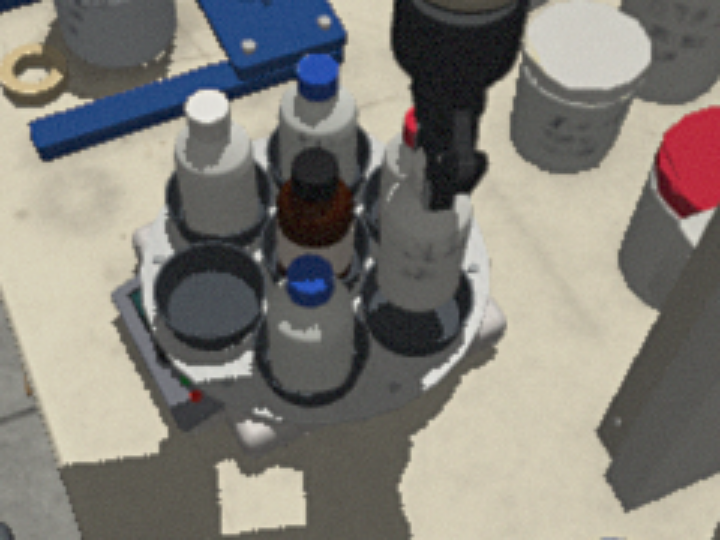

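play_rows --motion '[[1,[0.001,-0.0005,-0.01],0],[1,[0.001,-0.0005,-0.028],0],[1,[0.001,-0.0005,-0.044],0],[1,[0.001,-0.0005,-0.052],0],[1,[0.001,-0.0005,-0.056],0]]'

```text
time: 18.65
tool_pos: [0.6245, -0.1121, 0.1789]
tool_rot: [0.569, -0.418, 0.57, 0.419]
contact_force: [-4.0, 0.4, 11.4]
gripper_width: 0.376
```

play_rows --motion '[[1,[0,0,-0.001],0],[1,[0,0,-0.001],0]]'

```text
time: 18.85
tool_pos: [0.6252, -0.1122, 0.1786]
tool_rot: [0.57, -0.419, 0.57, 0.419]
contact_force: [-0.4, -0.2, -0.0]
gripper_width: 0.377
```

play_rows --motion '[[-1,[0,0,0],0],[-1,[0,0,0],0],[-1,[0,0,0],0],[-1,[0,0,0.0],0],[-1,[0,0,0.01],0]]'

```text
time: 19.35
tool_pos: [0.6238, -0.1116, 0.1868]
tool_rot: [0.569, -0.418, 0.57, 0.42]
contact_force: [-0.8, -0.6, -0.7]
gripper_width: 1.005
```

play_rows --motion '[[-1,[0,0,0.02],0],[-1,[0,0,0.045],0],[-1,[0,0,0.06],0],[-1,[0,0,0.065],0],[-1,[0,0,0.065],0]]'

```text
time: 19.85
tool_pos: [0.6253, -0.112, 0.2544]
tool_rot: [0.57, -0.419, 0.569, 0.418]
contact_force: [-0.1, 0.2, 0.5]
gripper_width: 0.999
```

Run:
```python
from h import *
print(state()['tool_pos'],state()['contact_force'])
body(.6245,-.1105,.032,.1,.165)
p,d,W=cloud("side"); cv2.imwrite("pics/s9.png",cv2.resize(p[60:240,160:400,::-1],None,fx=3,fy=3))
```

```text
[ 0.62527135 -0.11204774  0.25442615] [-0.13775406  0.22204858  0.52670568]
side 0.1 0.1325 [ 0.6245 -0.111 ] 200 res 0.0004
side 0.1325 0.165 [ 0.6257 -0.1093] 349 res 0.0016
```

View pics/s9.png

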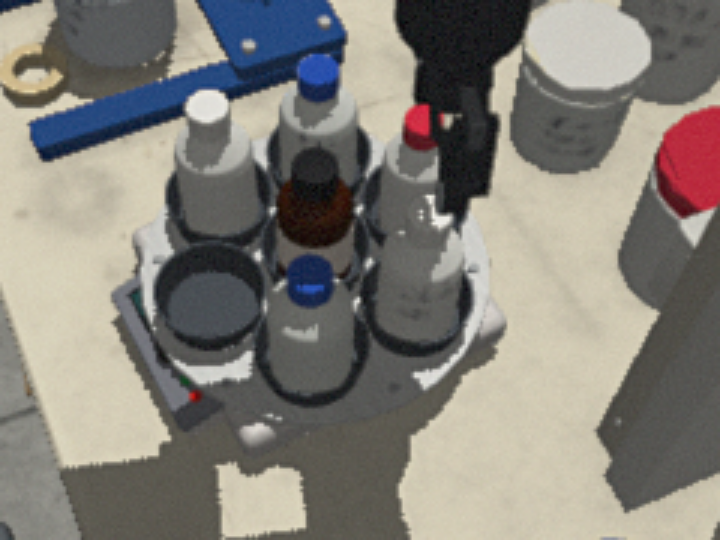

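play_rows --motion '[[-1,[-0.012,-0.035,0.0],0],[-1,[-0.026,-0.077,0.0],0],[-1,[-0.04,-0.119,0.0],0],[-1,[-0.054,-0.161,0.0],0],[-1,[-0.068,-0.203,0.0],0]]'

```text
time: 20.45
tool_pos: [0.5555, -0.316, 0.2514]
tool_rot: [0.569, -0.418, 0.57, 0.42]
contact_force: [0.5, 0.2, -0.3]
gripper_width: 1.003
```

play_rows --motion '[[-1,[-0.014,-0.042,0.0],0],[-1,[-0.0215,-0.062,0.0],0],[-1,[-0.0215,-0.062,0.0],0],[-1,[-0.0215,-0.062,-0.015],0],[-1,[-0.0215,-0.062,-0.045],0]]'

```text
time: 20.95
tool_pos: [0.5368, -0.3767, 0.2094]
tool_rot: [0.57, -0.421, 0.569, 0.418]
contact_force: [0.3, -0.4, 0.2]
gripper_width: 1.002
```

Run:
```python
from h import *
print(state()['tool_pos'],state()['contact_force'])
p,d,W=cloud("side"); cv2.imwrite("pics/s10.png",cv2.resize(p[180:360,220:460,::-1],None,fx=3,fy=3))
```

```text
[ 0.53680255 -0.37674499  0.20944495] [ 0.28868843 -0.44203094  0.21076146]
```

View pics/s10.png

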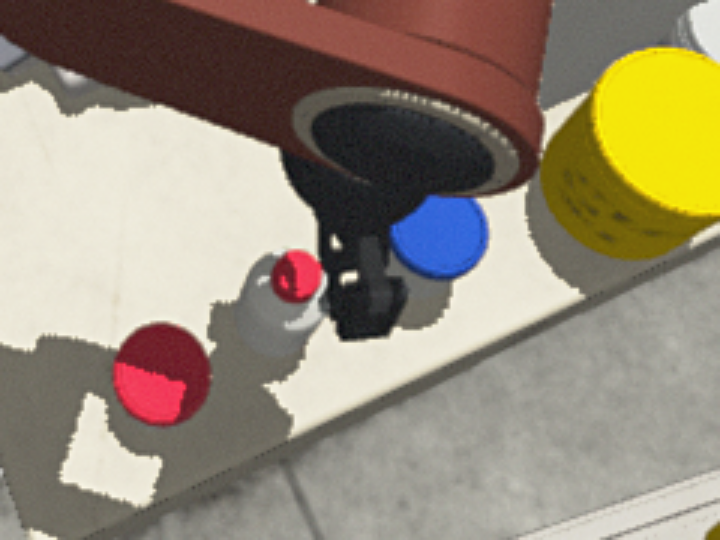

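play_rows --motion '[[-1,[0.0,-0.0005,-0.03],0],[-1,[0,-0.0005,-0.06],0],[-1,[0,-0.0005,-0.09],0],[-1,[0,-0.0005,-0.102],0],[-1,[0,-0.0005,-0.104],0]]'

```text
time: 21.5
tool_pos: [0.5344, -0.3752, 0.1012]
tool_rot: [0.569, -0.417, 0.57, 0.421]
contact_force: [-0.6, 0.0, 0.8]
gripper_width: 1.0
```

play_rows --motion '[[1,[0,0,0],0],[1,[0,0,0],0],[1,[0,0,0],0],[1,[0,0,0],0],[1,[0,0,0],0]]'

```text
time: 22.0
tool_pos: [0.5362, -0.3784, 0.1063]
tool_rot: [0.57, -0.42, 0.57, 0.418]
contact_force: [0.2, -1.1, 4.1]
gripper_width: 0.359
```

play_rows --motion '[[1,[0,0,0],0],[1,[0,0,0],0]]'

```text
time: 22.2
tool_pos: [0.5362, -0.3785, 0.1063]
tool_rot: [0.57, -0.42, 0.57, 0.418]
contact_force: [0.3, -0.4, 6.7]
gripper_width: 0.352
```

play_rows --motion '[[1,[0,0,0.01],0],[1,[0,0,0.035],0],[1,[0,0,0.07],0],[1,[0,0,0.105],0],[1,[0,0,0.12],0]]'

```text
time: 22.7
tool_pos: [0.5363, -0.3781, 0.2282]
tool_rot: [0.57, -0.421, 0.569, 0.417]
contact_force: [0.4, -0.8, -1.5]
gripper_width: 0.358
```

play_rows --motion '[[1,[-0.015,0.024,0],0],[1,[-0.037,0.059,0],0],[1,[-0.059,0.094,0],0],[1,[-0.081,0.13,0],0],[1,[-0.103,0.165,0],0]]'

```text
time: 23.2
tool_pos: [0.4307, -0.2106, 0.2225]
tool_rot: [0.569, -0.418, 0.57, 0.42]
contact_force: [0.4, 0.8, -1.8]
gripper_width: 0.357
```

play_rows --motion '[[1,[-0.022,0.035,0],0],[1,[-0.031,0.065,0],0],[1,[-0.033,0.105,0],0],[1,[-0.033,0.145,0],0],[1,[-0.033,0.165,0],0]]'

```text
time: 23.7
tool_pos: [0.3982, -0.0448, 0.2229]
tool_rot: [0.569, -0.419, 0.569, 0.42]
contact_force: [0.0, -0.4, -1.8]
gripper_width: 0.353
```

play_rows --motion '[[1,[0.015,0.002,0],0],[1,[0.045,0.006,0],0],[1,[0.065,0.007,0],0],[1,[0.0745,0.0075,0],0],[1,[0.0745,0.0075,0],0]]'

```text
time: 24.2
tool_pos: [0.4737, -0.0398, 0.2231]
tool_rot: [0.569, -0.418, 0.57, 0.42]
contact_force: [-0.7, 0.5, -2.0]
gripper_width: 0.354
```

Run:
```python
from h import *
print(state()['tool_pos'],state()['contact_force'])
body(.475,-.040,.030,.135,.21)
p,d,W=cloud("side"); cv2.imwrite("pics/s11.png",cv2.resize(p[60:240,160:400,::-1],None,fx=3,fy=3))
```

```text
[ 0.47368612 -0.03977956  0.22314597] [-0.68472438  0.48243437 -1.97329715]
side 0.135 0.1725 [ 0.4716 -0.0383] 239 res 0.0004
side 0.1725 0.21 [ 0.4724 -0.0374] 378 res 0.001
```

View pics/s11.png

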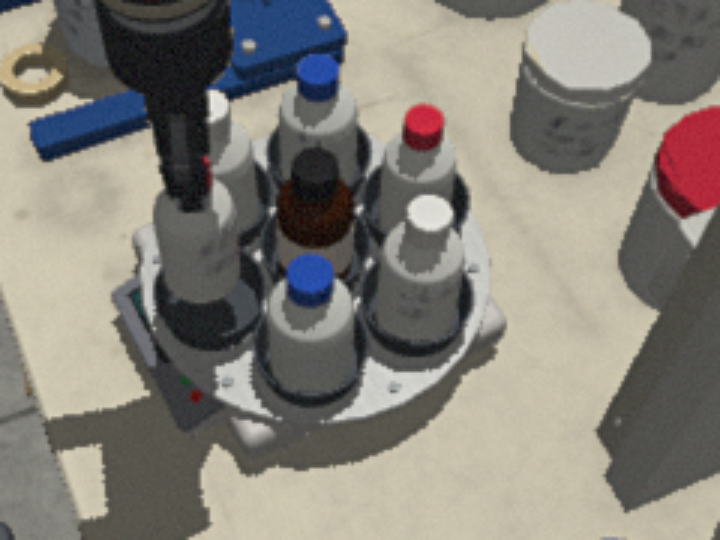

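play_rows --motion '[[1,[0.002,-0.001,-0.01],0],[1,[0.002,-0.001,-0.028],0],[1,[0.002,-0.001,-0.044],0],[1,[0.002,-0.001,-0.052],0],[1,[0.002,-0.001,-0.056],0]]'

```text
time: 24.8
tool_pos: [0.4759, -0.0412, 0.1693]
tool_rot: [0.57, -0.419, 0.57, 0.419]
contact_force: [-4.7, 0.7, 17.3]
gripper_width: 0.354
```

play_rows --motion '[[1,[0,0,-0.001],0],[1,[0,0,-0.001],0]]'

```text
time: 25.0
tool_pos: [0.4763, -0.0413, 0.1695]
tool_rot: [0.57, -0.419, 0.57, 0.418]
contact_force: [-3.7, 0.3, 6.9]
gripper_width: 0.353
```

play_rows --motion '[[-1,[0,0,0],0],[-1,[0,0,0],0],[-1,[0,0,0],0],[-1,[0,0,0.0],0],[-1,[0,0,0.01],0]]'

```text
time: 25.5
tool_pos: [0.4748, -0.0407, 0.1759]
tool_rot: [0.569, -0.418, 0.57, 0.42]
contact_force: [-0.2, 1.1, 0.0]
gripper_width: 1.0
```

play_rows --motion '[[-1,[0,0,0.02],0],[-1,[0,0,0.045],0],[-1,[0,0,0.065],0],[-1,[0,0,0.09],0],[-1,[0,0,0.1],0]]'

```text
time: 26.0
tool_pos: [0.477, -0.0412, 0.281]
tool_rot: [0.571, -0.42, 0.569, 0.417]
contact_force: [1.1, -0.4, -0.3]
gripper_width: 1.002
```

play_rows --motion '[[-1,[-0.02,-0.03,0],0],[-1,[-0.045,-0.07,0],0],[-1,[-0.06,-0.115,0],0],[-1,[-0.06,-0.16,0],0],[-1,[-0.06,-0.2,0],0]]'

```text
time: 26.5
tool_pos: [0.4151, -0.2428, 0.2774]
tool_rot: [0.57, -0.419, 0.57, 0.418]
contact_force: [0.2, 0.3, -0.1]
gripper_width: 0.997
```

Run:
```python
from h import *
print(state()['tool_pos'],state()['contact_force'],state()['time'])
T=dict(red_loaded=(.6648,-.0236),blue_loaded=(.5296,-.1186),white_loaded=(.5151,.0453),red=(.475,-.04),blue=(.611,.054),white=(.6245,-.1105),brown=(.57,-.032),redjar=(.436,-.389),bluejar=(.653,-.379))
for c in("top","side"):
    p,d,W=cloud(c); cv2.imwrite(f"pics/{c}12.png",cv2.resize(p[80:280,120:380,::-1] if c=="top" else p[60:340,150:440,::-1],None,fx=2,fy=2))
    for n,(x,y) in T.items():
        m=(np.hypot(W[...,0]-x,W[...,1]-y)<.045)&(W[...,2]>.03)&(W[...,2]<.215)
        if m.sum()<30: continue
        z=W[m][:,2]; q=W[m][z>np.percentile(z,98)-.006]
        (cx,cy),r=cv2.minEnclosingCircle(q[:,:2].astype(np.float32))
        print(c,n,'%.3f  %.4f %.4f r %.4f d %.1fmm'%(np.median(q[:,2]),cx,cy,r,1e3*np.hypot(cx-x,cy-y)))
```

```text
[ 0.41508975 -0.24283323  0.27738409] [ 0.18073413  0.28518899 -0.05023704] 26.5
top red_loaded 0.194  0.6654 -0.0241 r 0.0163 d 0.8mm
top blue_loaded 0.194  0.5302 -0.1179 r 0.0168 d 0.9mm
top white_loaded 0.203  0.5157 0.0460 r 0.0165 d 0.9mm
top red 0.194  0.4778 -0.0415 r 0.0157 d 3.2mm
top blue 0.194  0.6118 0.0549 r 0.0170 d 1.2mm
top white 0.203  0.6260 -0.1105 r 0.0167 d 1.5mm
top brown 0.196  0.5704 -0.0332 r 0.0173 d 1.3mm
top bluejar 0.085  0.6531 -0.3790 r 0.0358 d 0.1mm
side red_loaded 0.195  0.6629 -0.0236 r 0.0166 d 1.9mm
side blue_loaded 0.195  0.5280 -0.1176 r 0.0181 d 1.8mm
side white_loaded 0.096  0.5503 0.0326 r 0.0232 d 37.4mm
side blue 0.195  0.6107 0.0537 r 0.0178 d 0.4mm
side white 0.204  0.6243 -0.1118 r 0.0166 d 1.3mm
side brown 0.197  0.5678 -0.0345 r 0.0185 d 3.3mm
side redjar 0.066  0.4353 -0.3895 r 0.0336 d 0.9mm
side bluejar 0.086  0.6521 -0.3793 r 0.0357 d 1.0mm
```

View pics/side12.png

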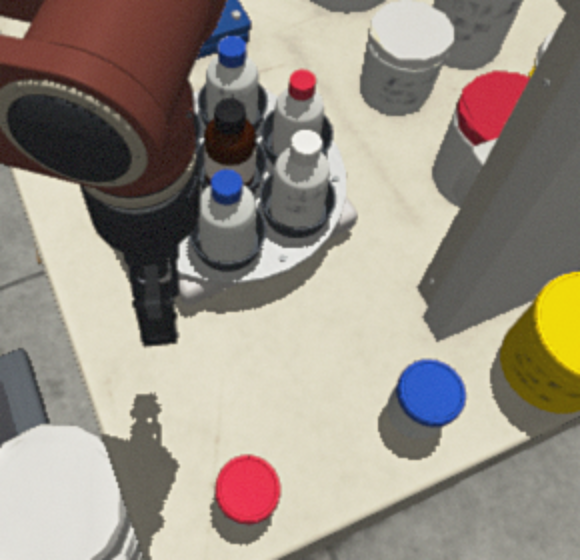

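View pics/top12.png

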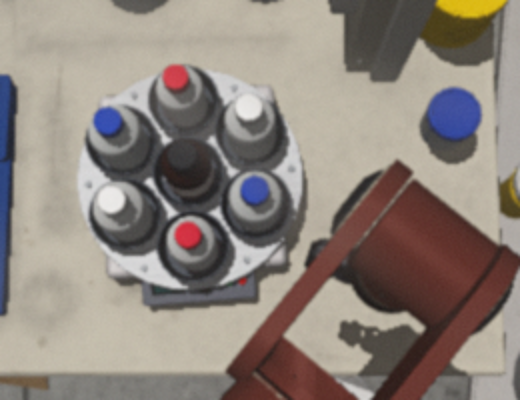

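```bash
python3 -c "
from plant import workorder,state
print(workorder.job_done(),state()['time'])"
```

```text
the job is handed in; nothing more can be done
the job is handed in; nothing more can be done
```

All four loose bottles are on the shaker, and I handed the job in at about 26.5 s of the 96 s allowed. The red, blue and white bottles each stand straight across from the loaded bottle with the same cap colour. The brown bottle is in the middle holder.

- **Seating:** In the last top picture all seven bottles stand upright. Cap tops measure within about 1 mm of what a bottle resting on the holder floor should give: 0.194–0.203 m for the white bottles and 0.196 m for the brown. The four placed caps are 1–3 mm from their holder centres; red is the furthest, at 3.2 mm.
- **Left alone:** The three bottles already loaded and the two jars measure within 2 mm of where they started, which is about the camera accuracy.
- **Forces:** The highest wrist reading reported at the end of a move was about 17 N, when the red bottle touched the holder floor.
- **At hand-in:** The gripper was open, raised and clear of everything.

**Checks that failed or disagreed:**
- In the last side picture the arm hid the loaded white bottle and the red one I placed. The side reading for the loaded white bottle was off by 37 mm for that reason, so I relied on the top camera for both.
- The top camera could not see the red-lidded jar, so I checked that one from the side.
- Early on, the wrist camera put the caps about 6–7 mm further right than the two fixed cameras, which agreed with each other. I used the fixed cameras, and every grasp and placing fitted them.

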